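# Put the drain grid back into the waste caddy

### The job

The washed drain grid of the green waste caddy stands on end in the wire rack: lay it down on its feet on the liner and let go, so that you can take it again by its lifting tab. The caddy's mouth is narrower than the grid, so tilt it in, one long edge first under the rim, then level it inside and lower it, without letting it drop, until it lies flat on the caddy's floor, tab up. Let go of it there, and leave the jar, brush holder, grout brush and bottle where they stand.

Things in the scene. Friction and masses are not known exactly. Their poses are not given: they have to be found in the camera images.
- grid: Drain grid, black plastic, loose, about 200 g: slotted plate 136 mm (its x) by 170 mm (its y), 8 mm thick, on four 10 mm feet near the corners. Origin: centre, in the plane of the feet tips, so the plate is z = 10 to 18 mm; z points from feet to tab. Starts on a short end in the rack: y up, tab level along the rack's +x, leaning about 5 degrees to the tab side, upper end 180 mm up.
- tab (a point): Grip point on the grid's lifting tab, 86 mm from the grid's origin along its z (same axes as the grid). The tab stands upright on the plate's centre up to z = 100 mm: 22 mm wide along x, 10 mm thick along y (pinch it along y), rounded top.
- short_end (a point): Middle of the grid's short end that is uppermost at the start: 85 mm along +y from its centre, halfway through the 8 mm plate (z = 14 mm). Both short ends are solid for 30 mm inward and can be pinched across the 8 mm.
- caddy: Green kitchen-waste caddy, open, fixed. Origin: centre of its underside, z up. Outside 176 mm (its x) by 218 mm (its y) by 120 mm high; inside 168 by 210 mm, inner floor at z = 5 mm, its four vertical inner corners filled by up to 16 mm. A carrying bail is folded down outside its -x wall.
- mouth (a point): Centre of the caddy's mouth, at the rim's top (caddy axes, 120 mm above its underside). The flat rim, 5 mm thick, is turned in all round and leaves a centred mouth of 108 mm (x) by 190 mm (y); nothing stands above it.
- lid_edge (a point): Middle of the rim's outer +x edge, 88 mm from the mouth's centre, where the lid is hinged. The lid hangs open: it slopes from here outward (+x) and down to 5 mm above the liner, 150 mm beyond this edge, and swings if pushed. It can stay open.
- rack: Stainless steel wire plate rack, fixed. Origin: centre of its footprint on the liner, z up. 156 mm (its x) by 146 mm (its y), four wire hoops 78 mm high across y at x = -46, -15, 15 and 46 mm; the grid stands in the gap between the last two, its lower end on wires 12 mm above the liner, and is drawn straight up out of it.
- jar: Bystander: empty amber glass jar, 80 mm wide, 112 mm high, open. Origin: centre of its underside.
- holder: Bystander: empty yellow toilet brush holder, 112 mm wide, 125 mm high, open. Origin: centre of its underside.
- grout_brush: Bystander: stainless steel grout brush lying on its bristles, 166 mm long (its x), 20 mm wide, 32 mm high. Origin: on the liner under its middle.
- squeeze_bottle: Bystander: white capped squeeze bottle, 64 mm wide, 190 mm high. Origin: centre of its underside.
Not all that is in view belongs to the job. There is more than one size of the grid; the job needs the largest.

How it is judged:
On the way:
1. the grid lies flat on its feet on the liner, let go (angle between grid's own z axis and vertical below 0.1 rad and height (world z) of grid below 0.008 m and horizontal distance between grid and caddy above 0.12 m and contact force between the fingers and grid below 0.1 N), for 0.2 s.
At the end, for the whole second after the job is handed in: The grid lies inside the caddy on its feet, tab up: tilted less than 3.4 degrees, feet tips less than 5 mm above the inner floor, grid centre within 35 mm of the caddy's centre in plan, at rest and let go (angle between grid's own z axis and vertical below 0.06 rad and z of grid in the frame of caddy between 0 and 0.01 m and horizontal distance between grid and caddy below 0.035 m and linear speed of grid below 0.01 m/s); the robot touches nothing.
It fails at once if the jar is moved more than 30 mm or knocked over (distance of jar from where it was at the start of the episode above 0.03 m).
It fails at once if the brush holder is moved more than 30 mm or knocked over (distance of holder from where it was at the start of the episode above 0.03 m).
It fails at once if the grout brush is moved more than 30 mm or knocked over (distance of grout_brush from where it was at the start of the episode above 0.03 m).
It fails at once if the squeeze bottle is moved more than 30 mm or knocked over (distance of squeeze_bottle from where it was at the start of the episode above 0.03 m).
It fails at once if the grid is let drop inside the caddy (linear speed of grid above 0.5 m/s and contact force between the fingers and grid below 0.5 N and horizontal distance between grid and caddy below 0.08 m and z of grid in the frame of caddy below 0.15 m).
It also fails if it takes over 72 s, if anything falls off the work surface, if the arm or the gripper's body presses on something with over 40 N, if the wrist force passes 120 N, or if a joint passes its speed limit or range.

### The arm

A 7-joint arm with a two-finger parallel gripper is mounted at the origin on the work surface. World frame = base frame: x ahead of the robot, y to its left, z up, the work surface at z = 0. Lengths are in m, angles in rad, forces in N, time in s.
With the tool pointing down it reaches from about 0.375 to 0.925 m from the base axis. Payload 3.1 kg.
Tool frame: the origin (TCP) lies between the finger pads; the fingertips stand 19 mm ahead of it and the grasp point (between the pads) is the TCP; z points along the fingers, y is the line along which they close (so a half turn about z gives the same grasp; the last joint's range is limited). The gripper opens to 85 mm and grips with 20 to 120 N. Pads are 22 mm wide; open, the fingers measure 114 mm over their backs; the gripper's body (76 mm by 85 mm) begins 54 mm behind the grasp point. The pads swing forward as they close: fully open they stand 13 mm farther back than shut.
Start: joints at [1.092, 0.383, 0.044, 1.598, -0.018, 1.161, -0.05], TCP at [0.242, -0.603, 0.25] pointing down, gripper open.
Joint ranges: [-2.61, 2.61], [-0.41, 2.15], [-1.48, 1.57], [0, 2.5], [-1.57, 4.71], [0.05, 1.97], [-2.85, 2.85]. Speed limits (rad/s): [2.79, 2.79, 3.14, 3.14, 3.14, 3.14, 3.14].

### API

Orientations are given as a unit quaternion [x, y, z, w].
In Python, from bench import move_ptp, movel, move_j, move_gripper, pause, inverse_kinematics, read_camera, camera_params, MotionError, sign_off, look_for, tip_of, read_time_s, read_qpos, read_joint_vel, read_effort, read_eef_pos, read_tcp_rot, read_ft_force, read_ft_torque, read_finger_gap, read_grasp_force gives the robot as it stands. Calls block until the motion is done:
- move_ptp(position, orientation): joint-space move of the TCP to a pose.
- movel(position, orientation=None, speed=0.15): straight line of the TCP; orientation=None keeps the orientation; speed is the mean speed in m/s.
- move_j(angles): joint-space move.
- move_gripper(opening, effort=None): finger opening in m; effort is the grip in N (None keeps the last); returns when the fingers have stopped.
- pause(seconds).
- inverse_kinematics(position, orientation): joint angles nearest the present ones, or None.
- read_camera(name): name is "scene" or "top" or "wrist"; returns the picture (480x640x3 uint8, red, green, blue); there is no depth.
- camera_params(name): a dict with "K" (3x3 intrinsics, pixels), "camera_from_world" (4x4, takes a point from world to camera coordinates). Camera axes: x right, y down, z forward; pixel columns grow to the right and rows downward; lengths in m; the calibration is good to about 2 mm. A picture is of the moment at which its call begins: read the wrist's pose just before it. camera_params takes no time and is no camera call; for the wrist camera it gives the pose at the moment of the call.
A pose or a line that the arm cannot do raises MotionError and nothing moves.
- sign_off(): hands the job in; it is judged then, once.
Trained networks look in the newest picture that a camera, given by its name, has taken for a name from the list of things; names that differ only in an ending like _2 or _b are one class to them, and where a whole thing is asked for, a point or a joint stands for the part that bears it (a point fixed in the world has none). Each returns a list of dicts, best first, with "confidence" (0 to 1); they miss things now and then, are a little off and sometimes report something else, mostly with a low value. They report only what shows in the picture. A call takes as long as a camera call. They do not tell look-alikes from the thing itself.
- look_for(camera, name): "at" ([column, row] in pixels, amid what is visible of it).
- tip_of(camera, name): "at" ([column, row] in pixels: a listed point, or the origin of a listed thing).
Readings, each from a call of its own:
- read_time_s(): time.
- read_qpos(): joint angles.
- read_joint_vel(): joint speeds.
- read_effort(): joint torques, N m.
- read_eef_pos(): TCP position.
- read_tcp_rot(): TCP orientation.
- read_ft_force(): force on the tool from outside, world axes, zero at the start.
- read_ft_torque(): the same for the moment, N m.
- read_finger_gap(): finger opening in m.
- read_grasp_force(): force on a finger pad.
Only numpy, scipy, OpenCV 4.12 (cv2) and the standard library are available. Lean on these libraries where they do the work, as an engineer would, in place of code of your own. Each camera call takes 0.05 s, during which the arm holds its last target. There are 200 camera calls.

## Working session

There is one attempt and no reset: what is moved stays moved. The work goes in short steps, each a Python script; the robot and the scene stay as the last script left them, time stands still between calls to the robot, and variables do not carry over. Pictures are saved under pics/ and viewed, at most 10 in all, crops included, and the job is handed in when it is done.

```bash
mkdir -p pics; ls; python3 - <<'E'
from bench import *
import cv2,numpy as np
for c in("scene","top"):
    im=read_camera(c); cv2.imwrite(f"pics/{c}0.png",im[...,::-1])
    p=camera_params(c);print(c,np.round(p["K"],1).tolist(),np.round(p["camera_from_world"],3).tolist())
    for n in("grid","tab","short_end","caddy","mouth","lid_edge","rack","jar","holder","grout_brush","squeeze_bottle"):
        print(n,[(np.round(d["at"]).tolist(),round(d["confidence"],2)) for d in tip_of(c,n)[:4]])
print(read_time_s())
E
```

```text
pics
scene [[582.5, 0.0, 307.6], [0.0, 582.5, 233.1], [0.0, 0.0, 1.0]] [[-0.839, 0.544, -0.002, 0.496], [0.337, 0.518, -0.786, -0.09], [-0.426, -0.661, -0.618, 2.303], [0.0, 0.0, 0.0, 1.0]]
grid [([374.0, 252.0], 0.85), ([342.0, 328.0], 0.79), ([388.0, 281.0], 0.71), ([440.0, 362.0], 0.37)]
tab [([362.0, 294.0], 0.92), ([372.0, 265.0], 0.87), ([342.0, 341.0], 0.8), ([250.0, 183.0], 0.27)]
short_end [([385.0, 264.0], 0.91), ([329.0, 317.0], 0.75), ([368.0, 241.0], 0.72), ([285.0, 303.0], 0.37)]
caddy [([387.0, 281.0], 0.71), ([275.0, 214.0], 0.55)]
mouth [([276.0, 185.0], 0.67)]
lid_edge [([252.0, 194.0], 0.89)]
rack [([393.0, 301.0], 0.82)]
jar [([249.0, 263.0], 0.68)]
holder [([250.0, 183.0], 0.88), ([283.0, 304.0], 0.51), ([384.0, 264.0], 0.45)]
grout_brush [([443.0, 363.0], 0.89)]
squeeze_bottle [([283.0, 304.0], 0.78), ([385.0, 265.0], 0.48)]
top [[484.3, 0.0, 317.1], [0.0, 484.3, 242.3], [0.0, 0.0, 1.0]] [[-0.028, -0.999, -0.014, 0.034], [-0.996, 0.029, -0.081, 0.586], [0.081, 0.012, -0.997, 1.462], [0.0, 0.0, 0.0, 1.0]]
grid [([221.0, 276.0], 0.91), ([284.0, 303.0], 0.88), ([200.0, 209.0], 0.77)]
tab [([208.0, 211.0], 0.8), ([362.0, 185.0], 0.19)]
short_end [([213.0, 271.0], 0.93), ([302.0, 305.0], 0.82), ([223.0, 201.0], 0.74)]
caddy [([430.0, 259.0], 0.96)]
mouth [([439.0, 255.0], 0.56)]
lid_edge [([434.0, 229.0], 0.64), ([211.0, 272.0], 0.53)]
rack [([222.0, 287.0], 0.84)]
jar [([357.0, 180.0], 0.85)]
holder [([507.0, 262.0], 0.83)]
grout_brush [([137.0, 276.0], 0.83)]
squeeze_bottle [([282.0, 188.0], 0.67), ([361.0, 184.0], 0.29)]
1.2
```

View pics/scene0.png

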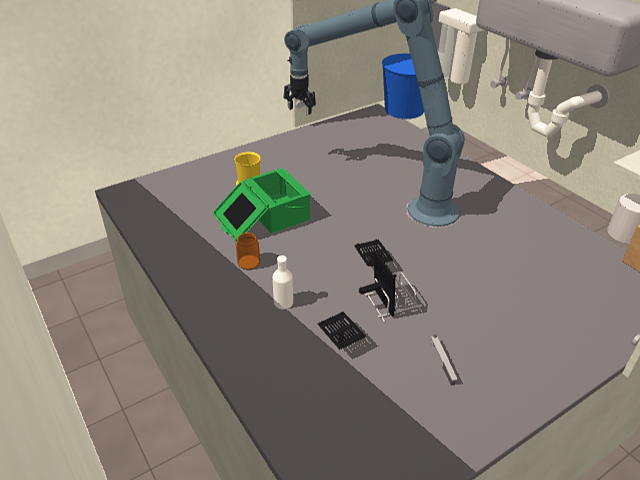

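View pics/top0.png

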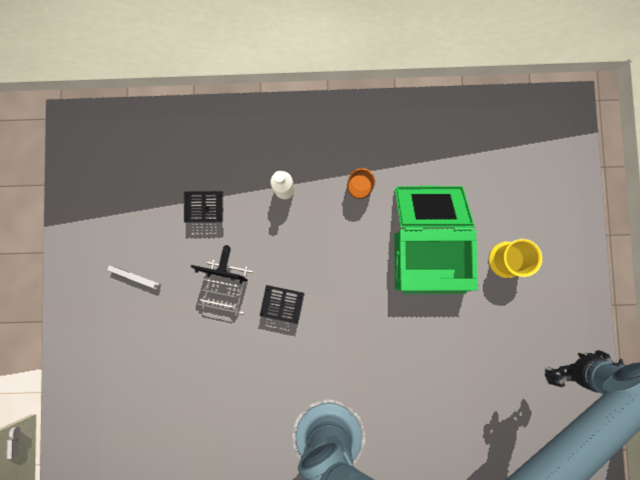

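The scene view shows the big grid standing in the rack (plate top edge about (385,264), tab tip about (362,291)). Two smaller grids lie on the liner. The caddy is at (285,200) with its lid open towards +x. In the top view the plate's edge runs (192,267)–(246,280), the tab tip is at (227,248), and the mouth is near (437,257).

```bash
cat > h.py <<'E'
from bench import *
import cv2,numpy as np
from scipy.spatial.transform import Rotation as R
def P(c): p=camera_params(c); return np.array(p["K"])@np.array(p["camera_from_world"])[:3]
def tri(obs):  # [(P,uv)]
    A=[];
    for p,(u,v) in obs: A+= [u*p[2]-p[0], v*p[2]-p[1]]
    A=np.array(A); A/=np.linalg.norm(A[:,:3],axis=1)[:,None]
    X=np.linalg.lstsq(A[:,:3],-A[:,3],rcond=None)[0]
    return X,np.linalg.norm(A[:,:3]@X+A[:,3])
def atz(p,uv,z):
    A=np.array([uv[0]*p[2]-p[0],uv[1]*p[2]-p[1]]); return np.r_[np.linalg.solve(A[:,:2],-A[:,3]-A[:,2]*z),z]
def proj(p,X): q=p@np.r_[X,1]; return q[:2]/q[2]
def down(yaw): # tool z down, tool y at angle yaw from world x
    y=np.array([np.cos(yaw),np.sin(yaw),0]);z=np.array([0,0,-1.]);return mat(np.cross(y,z),y,z)
def mat(x,y,z): return R.from_matrix(np.array([x,y,z]).T).as_quat()
def snap(c,name): 
    p=P(c); im=read_camera(c); cv2.imwrite(f"pics/{name}.png",im[...,::-1]); return p,im
E
python3 - <<'E'
from h import *
s,t=P("scene"),P("top")
for n,a,b in [("short_end",(385,264),(219,273)),("tabtip",(362,291),(227,248)),("mouth",(276,185),(439,255)),("lid_edge",(252,194),(434,229)),
 ("caddy",(275,214),(430,259)),("rack",(393,301),(222,287)),("jar",(249,263),(357,180)),("bottle",(283,304),(282,188)),("holder",(250,183),(507,262)),("gridA",(342,328),(200,209)),("gridB",(374,252),(284,303)),("brush",(443,363),(137,276))]:
    X,r=tri([(s,a),(t,b)]);print(n,np.round(X,3),round(r,4), "top@0",np.round(atz(t,b,0)[:2],3))
print("edge ends @.18",atz(t,(192,267),.18),atz(t,(246,280),.18))
print(read_eef_pos(),read_tcp_rot())
w=camera_params("wrist");print(np.array(w["K"]).round(1).tolist(),np.array(w["camera_from_world"]).round(3).tolist())
E
```

```text
short_end [0.496 0.29  0.168] 0.0028 top@0 [0.502 0.325]
tabtip [0.572 0.282 0.086] 0.0011 top@0 [0.579 0.299]
mouth [ 0.528 -0.326  0.131] 0.0064 top@0 [ 0.538 -0.36 ]
lid_edge [ 0.616 -0.327  0.118] 0.0141 top@0 [ 0.619 -0.348]
caddy [ 0.527 -0.335 -0.013] 0.001 top@0 [ 0.526 -0.331]
rack [0.46  0.313 0.008] 0.0031 top@0 [0.458 0.316]
jar [ 0.773 -0.109  0.014] 0.0099 top@0 [ 0.782 -0.114]
bottle [ 0.764  0.122 -0.   ] 0.0014 top@0 [0.764 0.123]
holder [ 0.511 -0.569 -0.001] 0.0016 top@0 [ 0.51  -0.568]
gridA [0.698 0.363 0.066] 0.0071 top@0 [0.705 0.383]
gridB [0.402 0.123 0.055] 0.0066 top@0 [0.404 0.125]
brush [ 0.498  0.583 -0.001] 0.0027 top@0 [0.5   0.581]
edge ends @.18 [0.51612881 0.36017619 0.18      ] [0.47633297 0.21227999 0.18      ]
[ 0.24160329 -0.60344304  0.25025855] [ 9.81922470e-01  1.89283551e-01  1.67480722e-05 -3.36754874e-06]
[[424.7, 0.0, 324.4], [0.0, 424.7, 239.9], [0.0, 0.0, 1.0]] [[0.372, -0.928, 0.001, -0.652], [-0.895, -0.358, 0.267, -0.034], [-0.247, -0.1, -0.964, 0.378], [0.0, 0.0, 0.0, 1.0]]
```

```bash
cat > look.py <<'E'
from h import *
import pickle
t0=read_time_s()
q=down(-np.pi/2); out=[]
print("tool cam pos", R.from_quat(read_tcp_rot()).inv().apply(-np.array(camera_params("wrist")["camera_from_world"])[:3,:3].T@np.array(camera_params("wrist")["camera_from_world"])[:3,3]-read_eef_pos()))
for i,(pos,names) in enumerate([((.42,-.38,.42),("mouth","lid_edge","caddy")),((.52,-.27,.45),("mouth","lid_edge","caddy")),
  ((.42,.25,.45),("tab","short_end","rack","grid")),((.50,.34,.45),("tab","short_end","rack","grid"))]):
    try: move_ptp(pos,q)
    except MotionError as e: print(pos,e); continue
    p,im=snap("wrist",f"w{i}"); out.append((p,im))
    for n in names: print(i,n,[(np.round(d["at"],1).tolist(),round(d["confidence"],2)) for d in tip_of("wrist",n)[:3]])
pickle.dump(out,open("w.pkl","wb"))
m=np.vstack([np.hstack([cv2.resize(im,(400,300),interpolation=cv2.INTER_AREA) for _,im in out[k:k+2]]) for k in(0,2)])
cv2.imwrite("pics/m.png",m[...,::-1]); print(read_time_s()-t0,read_qpos())
E
python3 look.py
```

```text
tool cam pos [ 0.06821311  0.00151899 -0.12364436]
0 mouth [([269.3, 83.2], 0.98)]
0 lid_edge []
0 caddy [([280.5, 92.6], 0.6)]
1 mouth [([378.9, 191.5], 0.92)]
1 lid_edge [([388.0, 100.0], 0.68)]
1 caddy [([370.1, 172.4], 0.7)]
2 tab [([291.0, 42.9], 0.82), ([419.0, 185.6], 0.71)]
2 short_end [([473.5, 206.3], 0.87), ([265.9, 107.0], 0.58)]
2 rack [([279.3, 145.6], 0.67)]
2 grid [([426.4, 194.0], 0.91), ([273.5, 127.2], 0.78)]
3 tab [([482.0, 244.4], 0.83), ([379.1, 122.5], 0.75)]
3 short_end [([370.0, 192.0], 0.9), ([540.7, 268.9], 0.78)]
3 rack [([346.5, 202.9], 0.82)]
3 grid [([355.6, 199.3], 0.98), ([496.9, 258.9], 0.89)]
5.2833 [-0.0432272   0.28176503 -0.78607442  1.39562193  0.19974693  1.54399289
 -2.38612868]
```

View pics/m.png

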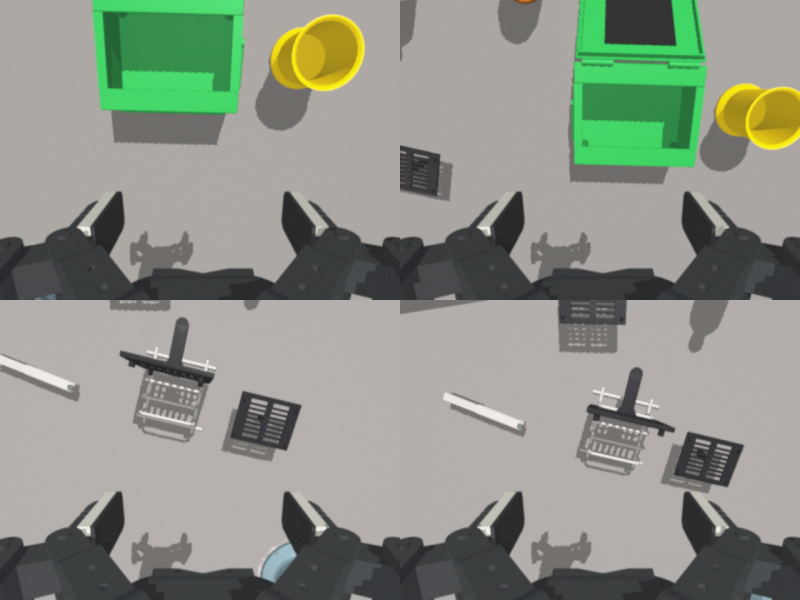

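The montage shows the caddy from two wrist positions with its near rim edge at the bottom of each view and the lid on the far side. The plate's top edge slopes down to the right, with the tab pointing away from the robot. I'll triangulate and zoom.

```bash
python3 - <<'E'
from h import *
import pickle
w=pickle.load(open("w.pkl","rb"))
print("tab",tri([(w[2][0],(291,42.9)),(w[3][0],(379.1,122.5))]))
print("short",tri([(w[2][0],(265.9,107)),(w[3][0],(370,192))]))
print("mouth",tri([(w[0][0],(269.3,83.2)),(w[1][0],(378.9,191.5))]), [atz(w[k][0],c,.12).round(4) for k,c in((0,(269.3,83.2)),(1,(378.9,191.5)))])
print("lid",atz(w[1][0],(388,100),.12))
print("rack",tri([(w[2][0],(279.3,145.6)),(w[3][0],(346.5,202.9))]))
a=cv2.resize(w[1][1][70:280,260:500],(480,420),interpolation=cv2.INTER_CUBIC)
b=cv2.resize(w[3][1][100:300,290:450],(320,400),interpolation=cv2.INTER_CUBIC)
m=np.zeros((420,800,3),np.uint8);m[:,:480]=a;m[:400,480:]=b
cv2.imwrite("pics/z.png",m[...,::-1])
E
```

```text
tab (array([0.56816377, 0.2801847 , 0.10281949]), np.float64(8.132167372940132e-05))
short (array([0.50462457, 0.29714299, 0.17950721]), np.float64(0.00250210833650477))
mouth (array([ 0.52025348, -0.33091358,  0.12928781]), np.float64(0.0031925265113634154)) [array([ 0.5227, -0.3314,  0.12  ]), array([ 0.5172, -0.3306,  0.12  ])]
lid [ 0.61062223 -0.33660767  0.12      ]
rack (array([ 0.45985697,  0.30730629, -0.01255405]), np.float64(0.0002662289116414225))
```

View pics/z.png

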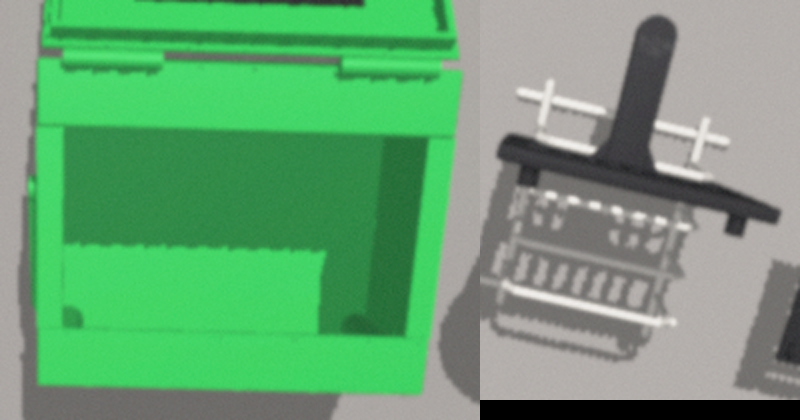

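The zoom shows the mouth corners at crop (64,127), (428,137), (407,336) and (63,328). The plate's top edge runs from (500,153) to (775,214), so the rack is yawed about -12.5°. Next I'll fit the poses, plan the insertion in cross-section and check the IK.

```bash
cat > plan.py <<'E'
import numpy as np, heapq
# all mm, caddy x-z section; rects (x0,x1,z0,z1)
OB=np.array([[-88,-54,115,120],[54,88,115,120],[-88,-84,0,120],[84,88,0,120],[-88,88,-20,5.]])
SH=np.array([[-68,68,10,18],[-68,-56,0,10],[56,68,0,10],[-11,11,18,100],[-14,14,67,140],[-43,43,138,260.]])
def edge(r,d=3):
    x0,x1,z0,z1=r;a=np.linspace(x0,x1,max(2,int((x1-x0)/d)+1));b=np.linspace(z0,z1,max(2,int((z1-z0)/d)+1))
    return np.vstack([np.c_[a,a*0+z0],np.c_[a,a*0+z1],np.c_[b*0+x0,b],np.c_[b*0+x1,b]])
def sdf(p,r):
    dx=np.abs(p[...,0]-(r[0]+r[1])/2)-(r[1]-r[0])/2;dz=np.abs(p[...,1]-(r[2]+r[3])/2)-(r[3]-r[2])/2
    return np.hypot(np.maximum(dx,0),np.maximum(dz,0))+np.minimum(np.maximum(dx,dz),0)
SP=np.vstack([edge(r) for r in SH]);OC=np.array([[sx*54,z] for sx in(-1,1) for z in(115,117.5,120)]+[[sx*88,120] for sx in(-1,1)],float)
def clear(X,Z,f):  # arrays of configs, f rad
    c,s=np.cos(f),np.sin(f); out=np.full(X.shape,1e3)
    for p in SP:
        q=np.stack([X+c*p[0]+s*p[1],Z-s*p[0]+c*p[1]],-1)
        for r in OB: out=np.minimum(out,sdf(q,r))
    for o in OC:
        dx,dz=o[0]-X,o[1]-Z; q=np.stack([c*dx-s*dz,s*dx+c*dz],-1)
        for r in SH: out=np.minimum(out,sdf(q,r))
    return out
if __name__=="__main__":
    xs=np.arange(-60,61,3.);zs=np.arange(8,220,3.);fs=np.radians(np.arange(-80,1,2.5))
    G=np.stack(np.meshgrid(xs,zs,fs,indexing="ij"),-1);C=clear(G[...,0],G[...,1],G[...,2])
    st=(20,0,len(fs)-1);C[st]=max(C[st],1)
    D={st:0};prev={};h=[(0,st)];done=set()
    while h:
        d,u=heapq.heappop(h)
        if u in done: continue
        done.add(u)
        if u[1]==len(zs)-1: break
        for a in(-1,0,1):
            for b in(-1,0,1):
                for e in(-1,0,1):
                    v=(u[0]+a,u[1]+b,u[2]+e)
                    if min(v)<0 or v[0]>=len(xs) or v[1]>=len(zs) or v[2]>=len(fs) or C[v]<1: continue
                    nd=d+(abs(a)+abs(b)+abs(e)+.01)/min(C[v],12)**2.5
                    if nd<D.get(v,1e9): D[v]=nd;prev[v]=u;heapq.heappush(h,(nd,v))
    path=[u]
    while path[-1]!=st: path.append(prev[path[-1]])
    W=np.array([[xs[u[0]],zs[u[1]],np.degrees(fs[u[2]]),C[u]] for u in path])
    np.save("path.npy",W);print(len(W),"min clear",W[:-6,3].min());print(W[::4].round(1).tolist())
E
python3 plan.py; cat > fit.py <<'E'
from h import *
import pickle
from scipy.optimize import least_squares
w=pickle.load(open("w.pkl","rb"));p1=w[1][0];p3=w[3][0]
o=np.array([(64,127),(428,137),(407,336),(63,328),(38,58),(462,72),(421,394),(38,384)])/2+[260,70]
L=[(sx*a,sy*b,.12) for a,b in((.054,.095),(.088,.109)) for sx,sy in((1,1),(1,-1),(-1,-1),(-1,1))]
def f(v): return np.concatenate([proj(p1,R.from_euler("z",v[2]).apply(l)+[v[0],v[1],v[3]])-u for l,u in zip(L,o)])
for k in (0,1):
    g=f if k else (lambda v:f(np.r_[v,0.12]))
    r=least_squares(g,[.52,-.33,0]+[.0]*0+([.12] if k else []));print("caddy",r.x.round(4),np.abs(r.fun).max(),r.fun.round(1))
for uv in((500,153),(775,214),(637,183.5)): print(atz(p3,((uv[0]-480)/2+290,uv[1]/2+100),.18))
E
python3 fit.py
```

```text
73 min clear 5.460630727706899
[[24.0, 218.0, -35.0, 63.1], [24.0, 206.0, -35.0, 52.0], [24.0, 194.0, -35.0, 41.5], [24.0, 182.0, -35.0, 32.0], [24.0, 170.0, -35.0, 24.6], [24.0, 158.0, -35.0, 17.7], [24.0, 146.0, -35.0, 12.1], [24.0, 134.0, -35.0, 13.1], [12.0, 122.0, -35.0, 14.1], [0.0, 110.0, -35.0, 17.1], [-3.0, 98.0, -35.0, 14.7], [-9.0, 86.0, -32.5, 6.2], [-9.0, 74.0, -27.5, 6.4], [-3.0, 62.0, -22.5, 10.4], [0.0, 56.0, -15.0, 13.7], [0.0, 44.0, -7.5, 14.2], [0.0, 32.0, -7.5, 14.2], [0.0, 20.0, -2.5, 12.0], [0.0, 8.0, 0.0, 3.0]]
caddy [ 0.5328 -0.316  -0.0316] 44.30606867791903 [-32.6 -12.5  35.6  -9.2  26.8  26.  -30.9  23.1 -39.1 -26.7  44.3 -23.6
  30.7  35.4 -34.7  33. ]
caddy [ 0.5208 -0.3322 -0.027  -0.0035] 1.4306833626187085 [ 0.4  0.1 -0.2  0.2 -1.4  0.2  0.2 -0.3 -0.  -0.   0.4 -0.9  0.4  0.3
  0.1  0.4]
[0.52042608 0.36101781 0.18      ]
[0.49188853 0.23227451 0.18      ]
[0.50629879 0.29751718 0.18      ]
```

```bash
cat >> h.py <<'E'
D2=np.pi/180
SE=np.array([.506,.2975,.180]); YAW=-12.5*D2
CAD=np.array([.5207,-.332,0.]); CYAW=-.027
GRIP=.012   # TCP inward from short end
def pose_short(Rg,pg,s): # tool pose gripping short end of grid pose (Rg cols x,y,z)
    y=Rg[:,1];z=Rg[:,2]
    return pg+Rg@[0,.085-GRIP,.014], mat(np.cross(s*z,-y),s*z,-y)
def grid_lean(yaw,th): # plate at th from horizontal, short end +y up and on -d side; th=90 upright, 85 -> leans to... 
    d=np.array([np.cos(yaw),np.sin(yaw),0]);u=np.array([0,0,1.])
    y=-np.cos(th)*d+np.sin(th)*u; z=np.sin(th)*d+np.cos(th)*u
    return np.array([np.cross(y,z),y,z]).T
def pose_tab(Rg,pg,s): # grip on tab
    y=Rg[:,1]*s;z=-Rg[:,2]
    return pg+Rg@[0,0,.086], mat(np.cross(y,z),y,z)
def caddy_grid(X,Z,f): # mm, deg -> grid pose; grid axes along caddy axes
    Rc=R.from_euler("z",CYAW).as_matrix(); return Rc@R.from_euler("y",f*D2).as_matrix(), CAD+Rc@[X/1e3,0,Z/1e3]
E
python3 - <<'E'
from h import *
def ik(pq):
    q=inverse_kinematics(*pq); return None if q is None else np.round(q,2).tolist()
G0=grid_lean(YAW,95*D2); p0=SE-G0@[0,.085,.014]
print(G0.round(2).tolist())
W=np.load("path.npy")
for s in(1,-1):
    print("s",s,"grasp",ik(pose_short(G0,p0,s)))
    for th in(15,20,25,30,40,60):
      for a in (0,):
        for fx in(.64,.70):
          G=grid_lean(a*D2,th*D2); pc=np.array([fx,0.,.0])+G@[0,.079,0]+[0,0,.003]
          print(th,fx,ik(pose_short(G,pc,s)))
    for sg in(1,-1):
      print("ins",sg,[ik(pose_tab(*caddy_grid(*(w[:3]*[sg,1,sg])),s)) for w in W[[0,30,48,-1]]])
E
```

```text
[[0.22, 0.09, 0.97], [0.98, -0.02, -0.22], [0.0, 1.0, -0.09]]
s 1 grasp [0.12, 0.55, -0.89, 1.75, 0.39, 1.12, -1.11]
15 0.64 None
15 0.7 [0.54, 0.96, -0.59, 2.49, 3.17, 1.48, -2.64]
20 0.64 None
20 0.7 None
25 0.64 None
25 0.7 [0.55, 0.69, -0.67, 2.5, 2.95, 1.1, -2.68]
30 0.64 None
30 0.7 [0.65, 0.61, -0.79, 2.47, 2.84, 0.9, -2.6]
40 0.64 [1.02, 0.55, -1.2, 2.5, 2.46, 0.67, -2.23]
40 0.7 [0.55, 0.4, -0.7, 2.38, 2.63, 0.51, -2.56]
60 0.64 [0.55, 0.24, -0.69, 2.21, 0.75, 0.29, -0.76]
60 0.7 [0.52, 0.36, -0.68, 2.08, 0.82, 0.35, -0.79]
ins 1 [[-0.52, -0.01, 1.25, 2.1, -0.63, 0.66, 2.71], [1.79, 0.39, -1.2, 2.11, -0.01, 0.39, 2.26], [0.51, 0.22, 0.19, 2.15, -0.74, 0.5, 2.84], [0.99, 0.59, -0.63, 1.77, 0.42, 0.93, 1.73]]
ins -1 [[0.73, 0.76, -0.61, 1.16, 0.5, 1.95, 1.71], [0.79, 0.88, -0.72, 1.21, 0.6, 1.87, 1.62], [0.81, 0.88, -0.73, 1.27, 0.6, 1.68, 1.61], [0.99, 0.59, -0.63, 1.77, 0.42, 0.93, 1.73]]
s -1 grasp [0.32, 0.76, -1.25, 1.74, 0.68, 1.25, 1.83]
15 0.64 None
15 0.7 None
20 0.64 None
20 0.7 None
25 0.64 None
25 0.7 None
30 0.64 None
30 0.7 [0.25, 0.48, -0.39, 2.48, 2.92, 0.87, 0.25]
40 0.64 None
40 0.7 [0.05, 0.31, -0.17, 2.4, 2.87, 0.46, 0.22]
60 0.64 [-0.77, 0.21, 0.74, 2.27, -0.47, 0.21, -2.79]
60 0.7 [-0.71, 0.34, 0.71, 2.13, -0.69, 0.28, -2.6]
ins 1 [[0.38, 0.02, 0.33, 2.07, -0.65, 0.65, -0.44], [0.46, 0.15, 0.27, 2.16, -0.92, 0.53, -0.13], [0.62, 0.22, 0.07, 2.14, -0.69, 0.49, -0.34], [0.86, 0.54, -0.45, 1.77, 0.3, 0.89, -1.32]]
ins -1 [[0.71, 0.75, -0.58, 1.16, 0.48, 1.95, -1.42], [0.71, 0.83, -0.57, 1.21, 0.5, 1.82, -1.46], [0.72, 0.83, -0.56, 1.28, 0.49, 1.63, -1.47], [0.86, 0.54, -0.45, 1.77, 0.3, 0.89, -1.32]]
```

```bash
python3 - <<'E'
from h import *
G0=grid_lean(YAW,95*D2); p0=SE-G0@[0,.085,.014]
res=[]
for s in(1,-1):
  qg=inverse_kinematics(*pose_short(G0,p0,s))
  for a in range(-130,-9,15):
    for c in((.60,-.07),(.64,-.05),(.56,-.08)):
      row=[]
      for th in(20,30,45,70,90):
        G=grid_lean(a*D2,th*D2); lo=min((G@v)[2] for v in np.array([[0,-.079,0],[0,-.085,.010]]))
        pc=np.r_[c,-lo+.003+(.0 if th<80 else .08)]
        if th>=45: pc[:2]-= .04*np.array([-np.cos(a*D2),-np.sin(a*D2)])*0
        q=inverse_kinematics(*pose_short(G,pc,s)); row.append(q)
      if all(q is not None for q in row[:3]):
        row=np.array([q if q is not None else [9]*7 for q in row]); chain=[np.abs(np.diff(np.vstack([qg,row[::-1]]),axis=0)).max(1).round(1)]
        print(s,a,c,row[0].round(2).tolist(),*chain)
E
```

```text
1 -130 (0.6, -0.07) [-0.31, 1.17, 0.04, 1.08, 0.57, 1.96, -2.64] [1.3 0.4 0.4 0.2 0.3]
1 -130 (0.64, -0.05) [-0.5, 1.31, 0.48, 0.91, 0.28, 1.95, -2.41] [1.3 0.3 0.4 0.2 0.7]
1 -130 (0.56, -0.08) [-0.2, 1.11, -0.15, 1.22, 0.67, 1.96, -2.76] [1.2 0.3 0.4 0.2 0.1]
1 -115 (0.6, -0.07) [-0.19, 1.1, -0.3, 1.28, 0.92, 1.93, -2.72] [1.  0.4 0.3 0.2 0.1]
1 -115 (0.64, -0.05) [-0.26, 1.16, -0.22, 1.13, 0.89, 1.95, -2.64] [1.1 0.3 0.4 0.2 0.1]
1 -115 (0.56, -0.08) [-0.17, 1.05, -0.32, 1.41, 0.9, 1.89, -2.79] [1.  0.4 0.3 0.2 0.1]
1 -100 (0.6, -0.07) [-0.21, 1.01, -0.34, 1.5, 1.07, 1.8, -2.73] [0.8 0.4 0.3 0.2 0.1]
1 -100 (0.64, -0.05) [-0.24, 1.07, -0.33, 1.37, 1.08, 1.84, -2.66] [0.8 0.3 0.3 0.2 0.1]
1 -100 (0.56, -0.08) [-0.2, 0.97, -0.36, 1.61, 1.05, 1.78, -2.79] [0.7 0.5 0.4 0.2 0.1]
1 -85 (0.6, -0.07) [-0.24, 0.92, -0.36, 1.72, 1.23, 1.67, -2.75] [0.5 0.4 0.4 0.2 0.1]
1 -85 (0.64, -0.05) [-0.26, 0.97, -0.35, 1.6, 1.23, 1.7, -2.68] [0.6 0.4 0.4 0.2 0.1]
1 -85 (0.56, -0.08) [-0.22, 0.89, -0.38, 1.82, 1.21, 1.66, -2.81] [0.6 0.5 0.4 0.2 0.1]
1 -70 (0.6, -0.07) [-0.25, 0.84, -0.37, 1.94, 1.41,
[... 2369 characters left out ...]
0.5 0.9 0.3]
-1 -55 (0.64, -0.05) [-0.62, 0.77, 0.04, 2.06, 1.48, 1.2, 0.33] [0.5 0.5 0.5 0.7 0.3]
-1 -55 (0.56, -0.08) [-0.66, 0.72, 0.04, 2.25, 1.48, 1.2, 0.19] [0.7 0.5 0.6 0.9 0.3]
-1 -40 (0.6, -0.07) [-1.43, 1.13, 0.9, 2.38, 1.77, 0.44, -0.26] [0.6 0.4 1.3 1.2 0.3]
-1 -40 (0.64, -0.05) [-1.55, 1.4, 1.1, 2.29, 1.73, 0.12, -0.33] [0.5 0.4 1.1 1.3 0.3]
-1 -40 (0.56, -0.08) [-1.5, 1.15, 0.9, 2.46, 1.8, 0.43, -0.38] [0.7 0.5 1.8 1.4 0.4]
-1 -25 (0.6, -0.07) [-0.45, 0.7, 0.04, 2.5, 2.31, 1.23, -0.06] [0.6 5.1 3.2 0.9 0.3]
-1 -25 (0.64, -0.05) [-1.11, 0.92, 0.69, 2.43, 2.31, 0.83, -0.44] [0.5 5.1 3.2 0.5 0.3]
-1 -10 (0.64, -0.05) [-0.22, 0.7, 0.04, 2.49, 2.8, 1.25, -0.04] [4.6 0.7 3.2 0.6 0.4]
```

```bash
python3 - <<'E'
from h import *
t0=read_time_s()
G0=grid_lean(YAW,95*D2); p0=SE-G0@[0,.085,.014]
p,q=pose_short(G0,p0,-1)
move_gripper(.05,40)
move_ptp(p+[0,0,.06]+0*p,q)
movel(p,q,speed=.1)
print("F",read_ft_force())
move_gripper(0.0,45)
print("gap",read_finger_gap(),read_grasp_force(),read_ft_force())
movel(p+[0,0,.13],q,speed=.12)
print("gap",read_finger_gap(),read_grasp_force(),read_ft_force(),read_qpos().round(2) if hasattr(read_qpos(),'round') else read_qpos())
snap("scene","s1");print(read_time_s()-t0,read_time_s())
G=grid_lean(-91.5*D2,90*D2)
for n in("grid","short_end","tab"): print(n,[(np.round(d["at"],1).tolist(),round(d["confidence"],2)) for d in tip_of("scene",n)[:3]])
pe=np.array(read_eef_pos()); pg=pe-R.from_quat(read_tcp_rot()).as_matrix()@[0,0,0]
s=P("scene"); pp=p0+[0,0,.13]
print("pred",proj(s,pp),proj(s,pp+G0@[0,.085,.014]),proj(s,pp+G0@[0,0,.086]))
E
```

```text
F [-0.27369538  0.23556786 -0.53410438]
gap 0.007295204053242347 47.35748648643494 [-1.47279204  0.4990006   1.54664306]
gap 0.0076778194101676765 46.74702286720276 [ 0.57959447  0.03610865 -2.27902044] [ 0.36  0.6  -1.3   1.61  0.5   1.41  1.93]
6.4834 12.9667
grid [([393.3, 250.6], 0.97), ([373.0, 254.2], 0.66)]
short_end [([365.0, 244.4], 0.77), ([332.2, 316.5], 0.6)]
tab [([365.3, 264.3], 0.85), ([340.6, 337.2], 0.56), ([372.1, 264.3], 0.52)]
pred [391.31950817 250.20855556] [387.21934484 229.89254503] [365.3260678  258.60996497]
```

```bash
python3 - <<'E'
from h import *
t0=read_time_s(); a=-91.5*D2; c=np.array([.60,-.07])
def tgt(th,h,s=-1):
    G=grid_lean(a,th*D2); lo=min((G@v)[2] for v in np.array([[0,-.079,0],[0,-.085,.010]]))
    return pose_short(G,np.r_[c,-lo+h],s)
move_ptp(*tgt(90,.10)); f0=np.array(read_ft_force()); print(f0,read_grasp_force())
move_ptp(*tgt(55,.05)); move_ptp(*tgt(25,.03))
f0=np.array(read_ft_force()); print(f0,read_finger_gap(),read_qpos())
movel(*tgt(25,.008),speed=.08)
for h in np.arange(.006,-.009,-.002):
    movel(*tgt(25,h),speed=.04); f=np.array(read_ft_force())-f0
    if f[2]>2: break
print("touch",h,f,read_finger_gap(),read_grasp_force(),read_time_s()-t0)
snap("scene","s2"); snap("wrist","s2w")
s=cv2.imread("pics/s2.png")[130:330,230:430]; w=cv2.imread("pics/s2w.png")
cv2.imwrite("pics/m2.png",np.hstack([cv2.resize(s,(400,400)),cv2.resize(w,(400,400))]))
E
```

```text
[-0.04721278  1.121751   -2.70251666] 46.71609342098236
[ 1.05466196 -0.57469652 -0.93656497] 0.007178808302672615 [-0.06026124  0.9028669  -0.5572578   1.65578763  1.21186086  1.78071799
  0.4347335 ]
touch -0.002 [-0.90001501  2.37937641  2.6250948 ] 0.007207962748367075 47.37584567628801 4.308300000000001
```

View pics/m2.png

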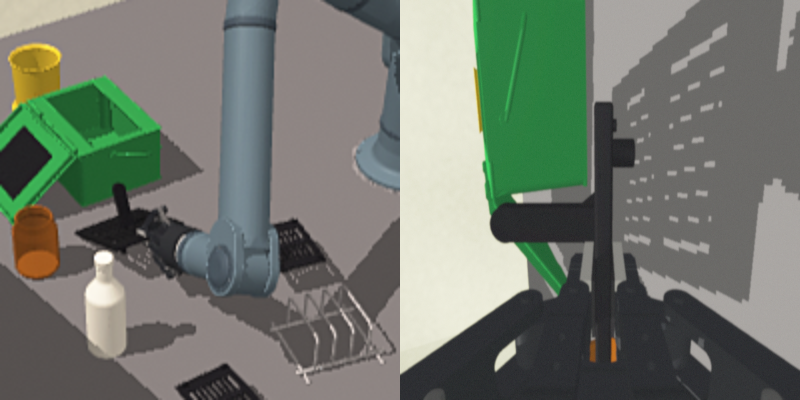

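The picture shows the grid's far feet on the liner with the gripper holding the near end and the tab up and forward. The jar and bottle are clear of it. I'll let go and back off.

```bash
python3 - <<'E'
from h import *
t0=read_time_s()
Rt=R.from_quat(read_tcp_rot()); p=np.array(read_eef_pos()); zt=Rt.as_matrix()[:,2]
move_gripper(.03)
movel(p-.07*zt,speed=.12)
move_ptp(p-.10*zt+[0,0,.12],Rt.as_quat())
print(read_time_s()-t0)
move_ptp([.56,-.09,.38],down(-np.pi/2)); 
for i,pos in enumerate([None,[.52,-.04,.38]]):
    if pos: movel(pos,speed=.25)
    p,im=snap("wrist",f"g{i}"); np.save(f"pg{i}.npy",p)
    for n in("grid","tab","short_end"): print(i,n,[(np.round(d["at"],1).tolist(),round(d["confidence"],2)) for d in tip_of("wrist",n)[:2]])
a,b=[cv2.imread(f"pics/g{i}.png") for i in(0,1)]
cv2.imwrite("pics/m3.png",np.hstack([a[:,:400][:],cv2.resize(b,(400,480))]) if 0 else cv2.resize(a,(800,600)))
print(read_time_s()-t0,read_time_s())
E
```

```text
1.6917000000000009
0 grid [([133.9, 327.8], 0.59), ([305.2, 146.9], 0.57)]
0 tab [([153.4, 301.7], 0.83), ([298.2, 150.3], 0.58)]
0 short_end [([187.7, 332.7], 0.96), ([222.2, 146.9], 0.81)]
1 grid [([173.9, 295.4], 0.9), ([346.1, 109.8], 0.63)]
1 tab [([350.1, 107.3], 0.79), ([193.0, 276.6], 0.7)]
1 short_end [([269.6, 109.3], 0.84), ([228.5, 302.8], 0.76)]
4.225000000000001 21.75
```

View pics/m3.png

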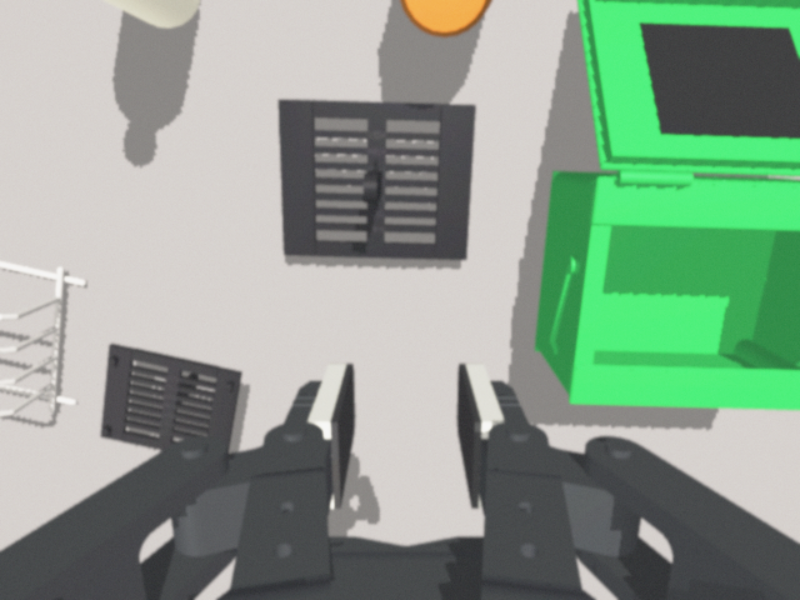

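```bash
python3 - <<'E'
from h import *
p0,p1=np.load("pg0.npy"),np.load("pg1.npy")
C=np.array([atz(p0,np.array(u)/1.25,.018) for u in((279,100),(475,105),(466,259),(286,255))])
print(C.round(4).tolist(),"centre",C.mean(0).round(4)); 
e=C[0]+C[3]-C[1]-C[2]; f=C[0]+C[1]-C[2]-C[3]
print("size",np.linalg.norm(e)/2,np.linalg.norm(f)/2,"yaw y-axis deg",np.degrees(np.arctan2(-e[0],e[1])),np.degrees(np.arctan2(f[1],f[0])))
print("tab",tri([(p0,(298.2,150.3)),(p1,(350.1,107.3))]),atz(p0,(298.2,150.3),.086),atz(p1,(350.1,107.3),.086))
print("short",tri([(p0,(222.2,146.9)),(p1,(269.6,109.3))]))
# caddy refit from g0 rim corners (visible left side)
for s in (1,-1):
  for zz in(.03,.086): print(s,inverse_kinematics([.61,-.08,zz],down(s*np.pi/2-1.5*D2)))
E
```

```text
[[0.6709, 0.0181, 0.018], [0.6673, -0.1499, 0.018], [0.5329, -0.1466, 0.018], [0.5363, 0.0199, 0.018]] centre [ 0.6019 -0.0646  0.018 ]
size 0.16727191995457705 0.13451033197593526 yaw y-axis deg -1.1990980553355064 -1.0900715758810382
tab (array([ 0.60205062, -0.06469133,  0.08400998]), np.float64(0.0007369402556055277)) [ 0.60178468 -0.06513699  0.086     ] [ 0.60238925 -0.06423271  0.086     ]
short (array([0.60198966, 0.01676517, 0.04526519]), np.float64(0.0008513193947641715))
1 [-0.02630868  0.5907629   0.11203311  1.81919657 -0.09282158  0.73668526
  1.68031584]
1 [-0.05977169  0.50884562  0.15344405  1.80658129 -0.10073394  0.83370836
  1.68693028]
-1 [-0.26913867  0.62806806  0.42061326  1.83162953 -0.35688857  0.75700283
 -1.25416881]
-1 [-0.30414847  0.54615152  0.46433623  1.81895576 -0.31481589  0.84988336
 -1.28498755]
```

```bash
cat > wp.py <<'E'
import numpy as np
WP=np.array([(24,200,-35),(24,134,-35),(0,110,-35),(-3,98,-35),(-9,86,-32.5),(-9,74,-27.5),(-3,62,-22.5),(0,54,-14),(0,40,-6),(0,26,0),(0,12,0.)])
E
python3 - <<'E'
from h import *; from wp import WP; from plan import clear
I=np.vstack([a+(b-a)*np.linspace(0,1,8)[:,None] for a,b in zip(WP[:-1],WP[1:])])
c=clear(I[:,0],I[:,1],I[:,2]*D2).reshape(-1,8).min(1); print("clear",c.round(1))
p0=np.load("pg0.npy");Rc=R.from_euler("z",CYAW).as_matrix()
for nm,l in(("mouth LT",(.054,.095,.12)),("LB",(-.054,.095,.12)),("outer LT",(.088,.109,.12)),("outer LB",(-.088,.109,.12))): print(nm,(proj(p0,CAD+Rc@l)*1.25).round(0))
t0=read_time_s()
q=down(-np.pi/2-1.15*D2); T=np.array([.602,-.0647,.085])
move_gripper(.06)
move_ptp(T+[0,0,.09],q); movel(T,q,speed=.1)
print(read_ft_force()); move_gripper(0,80); print("gap",read_finger_gap(),read_grasp_force(),read_ft_force(),read_eef_pos())
movel(T+[0,0,.19],q,speed=.15)
print("gap",read_finger_gap(),read_ft_force(),read_qpos(),read_time_s()-t0,read_time_s())
for w in WP: print(np.round(x,2).tolist() if (x:=inverse_kinematics(*pose_tab(*caddy_grid(*w),-1))) is not None else None)
snap("scene","s3"); s=cv2.imread("pics/s3.png")[100:300,180:400]; cv2.imwrite("pics/m4.png",cv2.resize(s,(660,600)))
E
```

```text
clear [12.  12.2 14.7  6.2  4.3  6.1 10.4 13.7 14.5  7. ]
mouth LT [611. 226.]
LB [593. 366.]
outer LT [598. 177.]
outer LB [570. 405.]
[-0.38589467 -0.5077181  -0.27793308]
gap 0.008622627442739087 78.4711417806102 [-0.44544494  0.94853691  2.97815393] [ 0.60251578 -0.06435114  0.08565561]
gap 0.00924082400762095 [-0.45013543 -0.01446883 -1.83469312] [-0.39811516  0.30348065  0.53133501  1.70533458 -0.16408842  1.17996415
 -1.41443551] 4.2667 26.0167
[0.45, 0.05, 0.26, 2.09, -0.69, 0.62, -0.4]
[-0.4, 0.37, 1.28, 2.17, -1.26, 0.79, 0.1]
[-0.35, 0.38, 1.25, 2.23, -1.33, 0.79, 0.21]
[-0.29, 0.36, 1.17, 2.24, -1.34, 0.76, 0.24]
[-0.18, 0.31, 1.03, 2.22, -1.23, 0.68, 0.15]
[-0.1, 0.31, 0.9, 2.17, -1.03, 0.64, -0.06]
[-0.05, 0.34, 0.79, 2.11, -0.86, 0.64, -0.25]
[0.04, 0.38, 0.63, 1.99, -0.56, 0.71, -0.57]
[0.06, 0.45, 0.58, 1.89, -0.41, 0.82, -0.74]
[0.05, 0.53, 0.57, 1.81, -0.36, 0.91, -0.81]
[0.06, 0.55, 0.56, 1.81, -0.37, 0.88, -0.8]
```

View pics/m4.png

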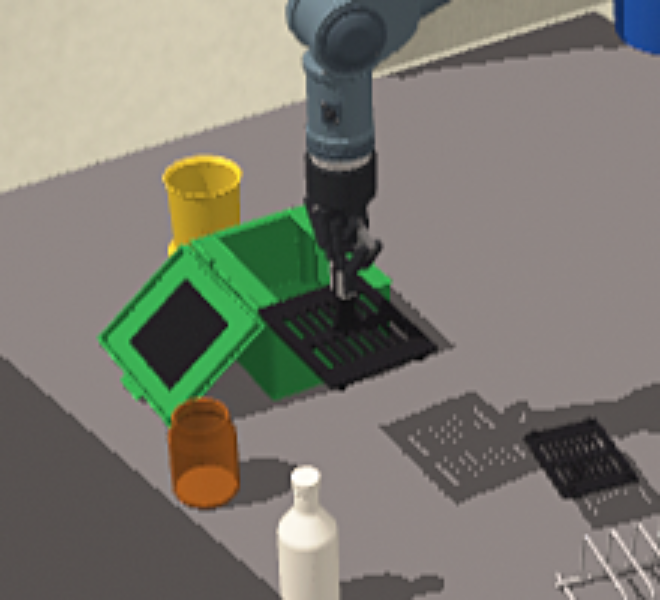

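The grid hangs level from its tab, and the fitted mouth corners reproject onto the image exactly. Next I'll refine the tightest part of the path.

```bash
python3 - <<'E'
import numpy as np
from plan import clear
X,F=np.meshgrid(np.arange(-30,25,1.),np.arange(-50,-5,1.))
for Z in range(104,54,-6):
    C=clear(X,X*0+Z,np.radians(F));i=C.argmax();print(Z,X.flat[i],F.flat[i],C.flat[i].round(1))
W=np.array([(-3,98,-35),(-6,92,-34),(-9,86,-31.5),(-9.5,80,-29),(-8,74,-26.5),(-5,68,-24),(-2,62,-21),(0,54,-14)])
I=np.vstack([a+(b-a)*np.linspace(0,1,8)[:,None] for a,b in zip(W[:-1],W[1:])])
print(clear(I[:,0],I[:,1],np.radians(I[:,2])).reshape(-1,8).min(1).round(1))
E
```

```text
104 17.0 -46.0 24.3
98 21.0 -48.0 19.6
92 24.0 -50.0 14.7
86 23.0 -50.0 8.9
80 -4.0 -6.0 10.0
74 1.0 -6.0 15.4
68 1.0 -6.0 15.4
62 3.0 -17.0 15.9
56 3.0 -20.0 16.9
[10.3  5.2  4.2  4.5  5.1  5.1 11.8]
```

```bash
sed -e 's/np.arange(-60,61,3.)/np.arange(-40,41,2.)/; s/np.arange(8,220,3.)/np.arange(8,150,2.)/; s/np.arange(-80,1,2.5)/np.arange(-60,1,2.)/; s/\*\*2.5/**6/; s/path.npy/path2.npy/; s/W\[::4\]/W[::2]/' plan.py > plan2.py; time python3 plan2.py
```

```text
76 min clear 5.207195546572642
[[2.0, 148.0, -58.0, 12.0], [2.0, 144.0, -56.0, 12.2], [2.0, 140.0, -54.0, 12.6], [2.0, 136.0, -52.0, 13.2], [2.0, 132.0, -48.0, 12.2], [2.0, 128.0, -46.0, 13.3], [2.0, 124.0, -44.0, 14.4], [0.0, 120.0, -42.0, 14.4], [-2.0, 116.0, -40.0, 14.7], [-6.0, 112.0, -36.0, 12.4], [-6.0, 108.0, -36.0, 12.4], [-6.0, 104.0, -36.0, 12.4], [-6.0, 100.0, -36.0, 12.4], [-6.0, 96.0, -36.0, 12.4], [-6.0, 92.0, -36.0, 11.4], [-8.0, 88.0, -34.0, 8.2], [-10.0, 84.0, -32.0, 6.3], [-10.0, 80.0, -30.0, 5.2], [-10.0, 76.0, -28.0, 5.5], [-8.0, 72.0, -26.0, 6.6], [-8.0, 68.0, -24.0, 6.6], [-6.0, 66.0, -22.0, 7.8], [-4.0, 64.0, -22.0, 9.0], [-2.0, 62.0, -22.0, 10.8], [0.0, 62.0, -20.0, 12.8], [0.0, 58.0, -16.0, 13.7], [0.0, 54.0, -12.0, 13.7], [0.0, 50.0, -8.0, 14.2], [0.0, 46.0, -4.0, 14.9], [0.0, 42.0, 0.0, 16.0], [0.0, 38.0, 0.0, 16.0], [0.0, 34.0, 0.0, 16.0], [0.0, 30.0, 0.0, 16.0], [0.0, 26.0, 0.0, 16.0], [0.0, 22.0, 0.0, 16.0], [0.0, 18.0, 0.0, 13.0], [0.0, 14.0, 0.0, 9.0], [0.0, 10.0, 0.0, 5.0]]
real	0m8.430s
user	0m8.568s
sys	0m0.150s
```

```bash
cat > ins.py <<'E'
from h import *
t0=read_time_s()
W=[(24,200,-20),(24,170,-35),(24,134,-35),(0,112,-36),(-6,104,-36),(-6,92,-36),(-8,88,-34),(-10,84,-32),(-10,76,-28),(-8,70,-25),(-4,64,-22),(0,60,-18),(0,46,-4),(0,12,0)]
pt=lambda w: pose_tab(*caddy_grid(*w),-1)
p,q=pt((24,200,0)); move_ptp(p,q); f0=np.array(read_ft_force())
for w in W:
    movel(*pt(w),speed=.12 if w[1]>150 else .07)
    f=np.array(read_ft_force())-f0; print(w,f.round(1),round(read_finger_gap(),4))
    if np.linalg.norm(f)>8: print("STOP");break
print(read_time_s()-t0,read_time_s(),read_qpos())
snap("top","t5");snap("scene","s5")
a=cv2.imread("pics/t5.png")[190:330,370:510];b=cv2.imread("pics/s5.png")[130:270,200:340]
cv2.imwrite("pics/m5.png",np.hstack([cv2.resize(a,(400,400)),cv2.resize(b,(400,400))]))
E
python3 ins.py
```

```text
(24, 200, -20) [-0.7  0.5 -0.6] 0.0084
(24, 170, -35) [0.5 0.1 0.1] 0.0089
(24, 134, -35) [ 0.2 -1.2 -0. ] 0.0088
(0, 112, -36) [-0.6 -0.3  0.4] 0.0087
(-6, 104, -36) [-0.7 -0.   0.2] 0.0086
(-6, 92, -36) [-1.7 -0.6  0.4] 0.0089
(-8, 88, -34) [-0.7  0.   1.1] 0.009
(-10, 84, -32) [-0.5 -0.   1.1] 0.0089
(-10, 76, -28) [-0.2  0.8  0.3] 0.0089
(-8, 70, -25) [-1.4 -0.1  0.3] 0.0089
(-4, 64, -22) [-1.   0.4  0.5] 0.0088
(0, 60, -18) [-1.9 -0.4  0.2] 0.0086
(0, 46, -4) [-0.7  0.7  0.3] 0.0086
(0, 12, 0) [-0.3  0.6  1. ] 0.0088
6.9083000000000006 32.975 [-0.06640972  0.60649055  0.73720508  1.81817167 -0.5047592   0.91427896
 -0.69879088]
```

View pics/m5.png

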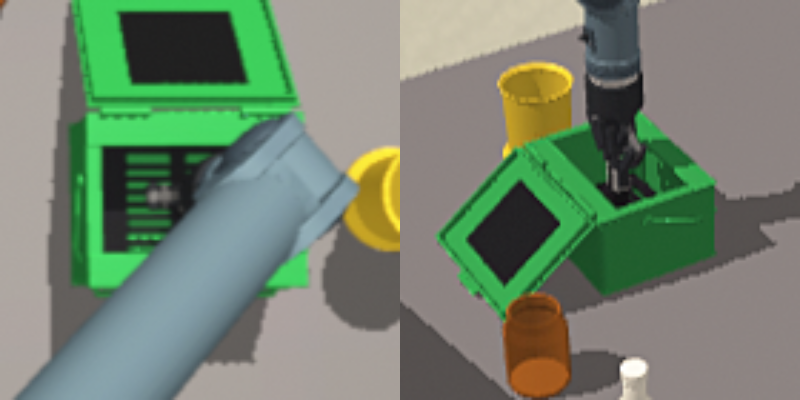

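The grid is inside the caddy, level and just above the floor. I'll lower it to contact, release, back off and check.

```bash
python3 - <<'E'
from h import *
pt=lambda w: pose_tab(*caddy_grid(*w),-1)
f0=np.array(read_ft_force())
for Z in np.arange(10,-1,-1.):
    movel(*pt((0,Z,0)),speed=.03); pause(.1); f=np.array(read_ft_force())-f0
    if f[2]>2.5: break
print("touch Z",Z,f,read_time_s())
move_gripper(.03); pause(.2)
p,q=pt((0,Z,0)); movel(p+[0,0,.15],q,speed=.12)
p,q=pt((-40,210,0)); 
try: move_ptp(p,q)
except MotionError as e: print(e)
pause(.3); P_,im=snap("wrist","f"); print(read_time_s(),read_eef_pos())
c=caddy_grid(0,5,0)
for n in("grid","tab"): print(n,[(np.round(d["at"],1).tolist(),round(d["confidence"],2)) for d in tip_of("wrist",n)[:2]])
for l in((.068,.085,.018),(.068,-.085,.018),(-.068,-.085,.018),(-.068,.085,.018),(0,0,.086),(0,0,0)): print(proj(P_,c[1]+c[0]@l).round(0))
E
```

```text
touch Z 4.0 [-2.30212647  1.46701637  7.55041974] 35.525
38.1917 [ 0.4808445  -0.33025519  0.29483453]
grid [([325.1, 154.2], 0.61)]
tab [([328.5, 163.3], 0.61), ([324.3, 150.1], 0.38)]
[226.  75.]
[421.  75.]
[413. 227.]
[235. 227.]
[324. 161.]
[324. 153.]
```

View pics/f.png

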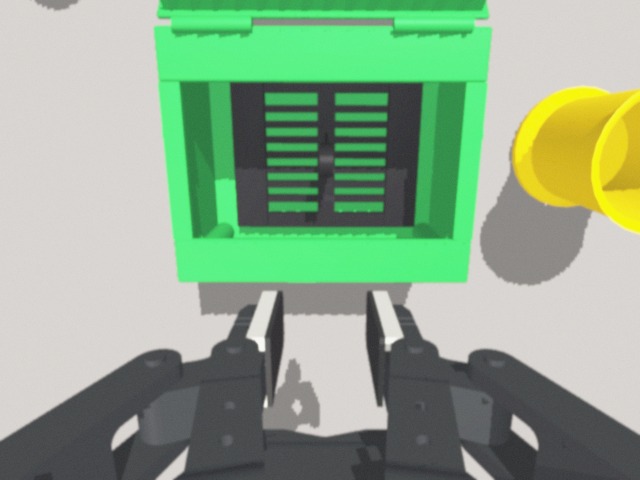

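The grid lies flat on the caddy floor, tab up. Its corners are at about (232,82)–(423,82) and (238,226)–(415,226), close to the prediction, and the robot is clear of it.

```bash
python3 -c "
from bench import *
print(sign_off(),read_time_s())"
```

```text
the job is handed in; nothing more can be done
the job is handed in; nothing more can be done
```

The drain grid is lying flat on its feet on the caddy floor, tab up and let go, after being laid on the liner on the way; nothing else was handled, and the job was handed in at about 38 s of the 72 s allowed (no verdict came back).

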